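# Sort two spares, release the tote's side gate and hold it open

## Robot

A 6-joint arm with a two-finger parallel gripper is mounted at the origin on the work surface. World frame = base frame: x ahead of the robot, y to its left, z up, the work surface at z = 0. Lengths are in m, angles in degrees, forces in N, time in s.
With the tool pointing down it reaches from about 0.25 to 0.85 m from the base axis. Payload 12.5 kg.
Tool frame: the origin (TCP) lies on the front face of the gripper's body, between the roots of the fingers; the fingertips stand 84 mm ahead of it and the grasp point (between the pads) lies 65 mm ahead of it; z points along the fingers, y is the line along which they close (so a half turn about z gives the same grasp; the last joint's range is limited). The gripper opens to 93 mm and grips with 3 to 60 N. Pads are 15 mm wide; open, the fingers measure 128 mm over their backs; the gripper's body (75 mm by 188 mm) begins 65 mm behind the grasp point.
Start: joints at [-77.613, 20.094, 94.641, -0, 65.266, -4.847], TCP at [0.163, -0.525, 0.303] pointing down, gripper open.
Joint ranges: [-157.81, 157.81], [-45, 120.19], [0.68, 151.7], [-89.99, 269.99], [4.06, 180], [-164.3, 164.3]. Speed limits (degrees/s): [127.2, 127.2, 159.86, 180, 180, 180].

## Interface

Orientations are given as [roll, pitch, yaw] about the fixed x, y, z axes, in that order (R = Rz(yaw) Ry(pitch) Rx(roll)).
In Python, from bench import monitor, cams, robot gives the robot as it stands.
- The arm moves only by the tool step_arm, never from a script. Its argument "steps" is one flat list of numbers, 7 for each row, row after row: the finger opening in cm, from 0 to 9.3, then the shift along the tool's x, y, z in cm, then the turn, a rotation vector about the tool's x, y, z in rad. A call has 1 to 12 rows; each row shifts and turns the commanded pose from where the row before left it, along the tool's axes as they then stand; what a row does not reach is not made up. A row lasts 1/8 s, in which the tool goes at most 62.5 mm and 10.7 degrees, less where a joint would pass 70% of its speed; a pose out of reach is approached as far as the arm can. A call is refused whole if a number of a shift passes 6.25 or a number of a turn 0.188, either way. A call with a gripper value outside its range is refused whole. The fingers move at their own pace and stop on an object; "squeeze" is the grip in N (left out, the last holds). Time passes only in rows, so rows that do not move let the fingers close. It gives the time, the measured TCP pose, the force, the opening and the grip force at its end, in the units of the state.
- monitor.observe(): the state, without advancing time (a new reading comes with each control period).
- cams.grab_frame(name): name is "scene" or "top" or "wrist"; returns a dict with "color" (400x640x3 uint8, red, green, blue), "range_z" (400x640 float32, m along the optical axis (not along the pixel's ray), 0 where there is no reading), "fx", "fy", "cx", "cy" (pixels), "T" (4x4, takes a point from camera to world coordinates); the wrist camera has in their place "mount" (4x4, takes a point from camera to tool coordinates, whose origin is the TCP and whose axes are the flange's). Camera axes: x right, y down, z forward; pixel columns grow to the right and rows downward; lengths in m; the calibration is good to about 2 mm. A picture is of the moment at which its call begins: read the wrist's pose just before it.
- robot.sign_off(): hands the job in; it is judged then, once.
The state is a dict: "time_s": time; "joints": joint angles; "joint_vel": joint speeds; "tau": joint torques, N m; "tool_pos": TCP position; "eef_rot": TCP orientation; "wrist_force": force on the tool from outside, world axes, zero at the start; "torque": the same for the moment, N m; "opening": opening from 0.0 (shut) to 1.0 (fully open); "grasp_force": force on a finger pad.
Only numpy, scipy, OpenCV 4.12 (cv2) and the standard library are available. Lean on these libraries where they do the work, as an engineer would, in place of code of your own. Each camera call takes 0.05 s, during which the arm holds its last target. There are 200 camera calls.

## Task

Clear the loose spares from in front of the grey tote: the white capacitor goes into the blue bin and the steel bearing into the orange bin. Then squeeze in both tabs of the red catch, after it both tabs of the yellow catch, and swing the blue gate out past its detent until it stands wide open, about square to the tote's front. The gate springs back, so finish while still holding it there with the fingers; leave the multimeter, the screwdriver and the oil bottle where they are.

Things in the scene. Friction and masses are not known exactly. Their poses are not given: they have to be found in the camera images.
- capacitor: white round motor capacitor with a blue band, standing upright: 40 mm diameter, 60 mm high, about 90 g. Origin: centre of its underside, z up.
- capacitor_center (a point): middle of the capacitor, 30 mm above its underside
- bearing: steel ball bearing lying flat: 50 mm outer diameter, 20 mm bore, 20 mm high, about 140 g. Origin: centre of its underside, z up.
- blue_bin_in (a point): centre of the inner floor of the blue open bin, 4 mm above the bench. The bin is fixed, 120 x 120 x 45 mm high outside, walls 4 mm; axes along its sides.
- orange_bin_in (a point): the same for the orange bin, of the same size; the bins may be in either order
- tote: grey plastic tote, fixed to the bench, 200 mm deep (x), 300 mm wide (y), 112 mm high, a spare motor inside. Origin: centre of its underside. Its front is the face at x = -100 mm, towards the robot; there a blue gate 200 mm wide covers y = +90 to -110 mm.
- red_catch_mid (a point): midway between the two upright tabs of the red squeeze catch on the tote's front rail, 140 mm above the bench; axes parallel to the tote's. Each tab: 22 mm (x) by 6 mm (y), top at 152 mm; under it a 3 mm plate on the rail, whose top is at 112 mm. Outer faces of the tabs 44 mm apart along y when out, 24 mm when squeezed in. The catch has one of two places, 100 mm apart along the rail; the yellow one has the other.
- yellow_catch_mid (a point): the same for the yellow catch, of equal size. On either catch a low hooked arm (to 126 mm above the bench) runs 63 mm forward (-x) from each tab, between the tabs, over the gate's top edge; two steel keepers on the gate's edge, 136 mm high, stand 51 to 59 mm in front of the point, 20 to 28 mm to each side.
- red_tab_left (a joint): left tab (+y side) of the red catch: 0 m when out (locking), 0.010 m when squeezed fully in toward the catch's middle; that tab's hook is clear of its keeper from 0.007 m. Slides against about 3 N of friction and stays where it is pushed.
- red_tab_right (a joint): right tab (-y side) of the red catch: 0 m when out (locking), 0.010 m when squeezed fully in toward the catch's middle; that tab's hook is clear of its keeper from 0.007 m. Slides against about 3 N of friction and stays where it is pushed.
- yellow_tab_left (a joint): left tab (+y side) of the yellow catch: 0 m when out (locking), 0.010 m when squeezed fully in toward the catch's middle; that tab's hook is clear of its keeper from 0.007 m. Slides against about 3 N of friction and stays where it is pushed.
- yellow_tab_right (a joint): right tab (-y side) of the yellow catch: 0 m when out (locking), 0.010 m when squeezed fully in toward the catch's middle; that tab's hook is clear of its keeper from 0.007 m. Slides against about 3 N of friction and stays where it is pushed.
- gate (a joint): opening angle of the gate: 0 rad shut, grows as its free edge (-y end) swings out to -x, clockwise from above; stop at 1.75. Locked until both catches are squeezed in. A spring pulls it shut (0.2 N m shut, 0.45 N m wide); a sprung detent resists from 0.35 to 0.7 rad, about 5 N at the handle, and helps from there to 1.05. Let go, the gate falls back to about 0.9 rad or less.
- gate_hinge (a point): upright hinge axis of the gate, at bench height, 100 mm in front of and 90 mm to the +y side of the tote's origin. Its axes turn with the gate and are the tote's when the gate is shut.
- gate_handle (a point): grip point of the gate's handle, on the axis of an upright round black bar of 16 mm diameter, 15 mm below the bar's top, which is 155 mm above the bench. It stands 58 mm in front (-x) of the hinge and 175 mm to its -y side, in the gate's axes, 42 mm clear of the gate's face; the gate's top edge is at 112 mm.
- meter: yellow multimeter lying flat, 160 x 82 x 39 mm, a bystander. Origin: centre of its underside.
- screwdriver: screwdriver lying on the bench, a bystander. Origin: under its middle.
- oil: green oil bottle with red cap, standing, 48 mm diameter, 100 mm high, a bystander. Origin: centre of its underside.

How it is judged:
By the outcome, as a careful person would: the job done as asked, in the order asked, and still so for the second after the job is handed in, while the arm keeps its last pose, push and grip.
It also fails if it takes over 72 s, if anything falls off the work surface, if the arm or the gripper's body presses on something with over 40 N, if the wrist force passes 120 N, or if a joint passes its speed limit or range.

## Working session

There is one attempt and no reset: what is moved stays moved. The work goes in short steps, Python scripts to look and compute and a tool call to move; the robot and the scene stay as the last step left them, time stands still between calls to the robot, and variables do not carry over. Pictures are saved under pics/ and viewed, at most 10 in all, crops included, and the job is handed in when it is done.

Besides the shell and the picture viewer there is one more tool, called after "Emit:" by a JSON object that holds its "fn" and its "kwargs". step_arm: Moves the arm, as the interface text tells. Its arguments: {"type":"object","properties":{"steps":{"type":"array"},"squeeze":{"type":"number"}},"required":["steps"]}

```bash
ls; mkdir -p pics; python3 - <<'E'
from bench import monitor, cams, robot
import cv2,numpy as np
s=monitor.observe();print(s)
for n in("scene","top"):
    f=cams.grab_frame(n);cv2.imwrite(f"pics/{n}0.png",f["color"][:,:,::-1]);np.savez(f"{n}0.npz",**f)
    print(n,f["fx"],f["cx"],f["cy"],np.round(f["T"],3).tolist())
E
```

```text
pics
{'time_s': 0.0, 'joints': array([-7.76135672e+01,  2.01237373e+01,  9.46757073e+01,  5.03952242e-04,
        6.52664003e+01, -4.84586109e+00]), 'joint_vel': array([ 0.0874597 , -0.03228464, -0.04949379, -0.02958853, -0.05979633,
       -0.05226276]), 'tau': array([-6.08888131e-04, -4.97322536e+01, -2.85255969e+01,  6.98934775e-02,
        2.57215637e-02, -1.15447251e-04]), 'tool_pos': array([ 0.16292189, -0.52506246,  0.30221536]), 'eef_rot': array([-1.79934429e+02, -6.01812114e-03,  1.72320793e+01]), 'wrist_force': array([-0.46646275,  0.29278616, -0.05843443]), 'torque': array([-0.00492366,  0.05301793, -0.02602024]), 'grasp_force': 0.0, 'opening': 0.9968772034158454}
scene 517.8702676727147 322.8683054122587 206.72557611998445 [[-0.543, 0.551, -0.633, 1.375], [0.839, 0.367, -0.401, 0.527], [0.011, -0.75, -0.662, 0.928], [0.0, 0.0, 0.0, 1.0]]
top 516.780253257319 321.7348083529989 205.96286560842486 [[-0.024, -0.995, 0.094, 0.476], [-1.0, 0.024, -0.006, 0.015], [0.003, -0.094, -0.996, 1.464], [0.0, 0.0, 0.0, 1.0]]
```

View pics/top0.png

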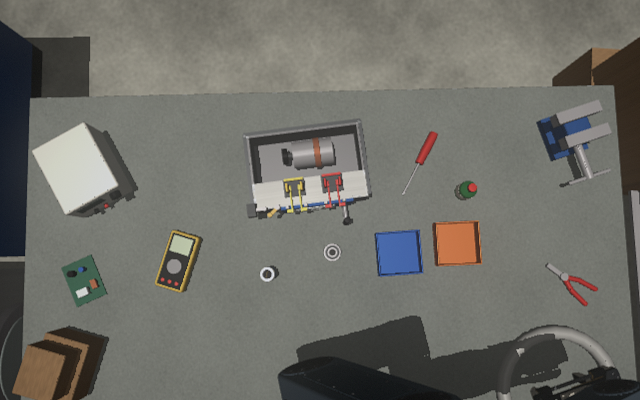

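View pics/scene0.png

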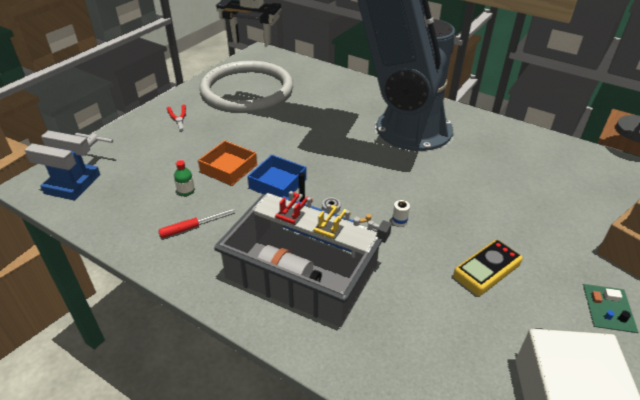

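The top view shows the capacitor at (267,273), bearing (332,252), blue bin (398,253), orange bin (457,243), yellow catch about (294,190), red catch about (332,185) and handle about (347,220). In the scene view the capacitor is at (401,211), the bearing at (332,203), the handle at (302,180), red at (291,207) and yellow at (331,220).

```bash
cat > h.py <<'E'
import numpy as np,cv2
def load(n): return dict(np.load(n))
def pts(f):
    v,u=np.mgrid[:400,:640]; z=f["range_z"].astype(float)
    p=np.stack([(u-f["cx"])/f["fx"]*z,(v-f["cy"])/f["fy"]*z,z],-1)
    P=p@f["T"][:3,:3].T+f["T"][:3,3]; P[z<=0]=np.nan; return P
def ray(f,u,v,h):
    d=f["T"][:3,:3]@[(u-f["cx"])/f["fx"],(v-f["cy"])/f["fy"],1]; o=f["T"][:3,3]
    return o+d*(h-o[2])/d[2]
def hsv(f): return cv2.cvtColor(f["color"],cv2.COLOR_RGB2HSV)
def mask(f,lo,hi,box=None):
    m=cv2.inRange(hsv(f),np.array(lo),np.array(hi))>0
    if box: k=np.zeros_like(m);x0,y0,x1,y1=box;k[y0:y1,x0:x1]=1;m&=k
    return m
def st(n,P,m):
    q=P[m];q=q[~np.isnan(q[:,0])]
    print(n,len(q),"med",np.round(np.median(q,0),4),"min",np.round(np.percentile(q,2,0),4),"max",np.round(np.percentile(q,98,0),4))
E
python3 - <<'E'
from h import *
for n,B in(("top",dict(cap=(255,262,280,285),bear=(322,242,342,263),blue=(370,225,427,280),orange=(428,215,486,270),red=(315,165,350,215),yel=(278,172,310,215),handle=(340,208,356,228),tote=(235,110,375,225))),("scene",dict(cap=(388,196,412,226),bear=(322,196,342,214),blue=(245,150,308,200),orange=(195,138,260,186),red=(274,190,310,222),yel=(312,203,350,238),handle=(297,172,308,200),tote=(210,190,395,345)))):
    f=load(n+"0.npz");P=pts(f);h=P[...,2];print(n)
    def bx(k): m=np.zeros((400,640),bool);a=B[k];m[a[1]:a[3],a[0]:a[2]]=1;return m
    st("cap",P,bx("cap")&(h>.05));st("bear",P,bx("bear")&(h>.012)&(h<.03))
    st("blue",P,bx("blue")&(h>.035)&(h<.06)); st("orange",P,bx("orange")&(h>.035)&(h<.06))
    st("bluefloor",P,bx("blue")&mask(f,(105,100,40),(125,255,255))&(h<.012))
    st("red",P,mask(f,(0,150,60),(6,255,255),B["red"])&(h>.138)); st("yel",P,mask(f,(20,130,60),(32,255,255),B["yel"])&(h>.138))
    st("handle",P,bx("handle")&(f["color"].max(2)<60)&(h>.12))
    # bin/tote orientation
    for k,lo,hi in(("blue",.035,.06),("orange",.035,.06),("tote",.1,.12)):
        q=P[bx(k)&(h>lo)&(h<hi)][:,:2];print(k,cv2.minAreaRect((q*1000).astype(np.float32)))
f=load("top0.npz");g=load("scene0.npz")
for n,b in(("top",(230,100,390,240)),("scene",(200,160,400,300))):
    c=load(n+"0.npz")["color"][b[1]:b[3],b[0]:b[2],::-1]
    cv2.imwrite(f"pics/{n}_c.png",cv2.resize(c,None,fx=4,fy=4,interpolation=cv2.INTER_CUBIC))
E
```

```text
top
cap 175 med [0.4302 0.1591 0.0618] min [0.4118 0.1429 0.0535] max [0.4466 0.1781 0.0678]
bear 250 med [ 0.484  -0.0175  0.0213] min [ 0.4629 -0.0402  0.0159] max [0.5075 0.0043 0.0268]
blue 309 med [ 0.4768 -0.2059  0.0455] min [ 0.4167 -0.2617  0.0366] max [ 0.5382 -0.1392  0.052 ]
orange 352 med [ 0.4988 -0.3698  0.0449] min [ 0.4401 -0.4245  0.0358] max [ 0.5606 -0.3028  0.0523]
bluefloor 1526 med [ 0.4772 -0.2039  0.0055] min [ 0.4226 -0.2563 -0.0013] max [ 0.5319 -0.152   0.0111]
red 27 med [ 0.6614 -0.0376  0.1528] min [ 0.6524 -0.0404  0.1446] max [0.6713 0.0008 0.1574]
yel 31 med [0.6518 0.0625 0.1549] min [0.642  0.0586 0.1464] max [0.6619 0.1006 0.1592]
handle 20 med [ 0.5643 -0.0577  0.1556] min [ 0.5573 -0.0621  0.1329] max [ 0.571  -0.0481  0.1586]
blue ((477.85205078125, -200.66273498535156), (120.01406860351562, 120.9993896484375), 3.091066360473633)
orange ((500.5316162109375, -363.49566650390625), (120.00587463378906, 122.80870819091797), 1.3006712198257446)
tote ((688.7474975585938, 44.779754638671875), (276.97216796875, 324.70184326171875), 4.318080425262451)
s
[... 408 characters left out ...]
[ 0.4579 -0.2154  0.0045] min [ 4.165e-01 -2.576e-01  2.000e-04] max [ 0.5361 -0.1395  0.0109]
red 49 med [0.6634 0.0017 0.1459] min [ 0.6522 -0.0364  0.1388] max [0.6724 0.006  0.1517]
yel 59 med [0.6537 0.1015 0.1475] min [0.6405 0.0635 0.1384] max [0.6643 0.1057 0.1532]
handle 82 med [ 0.5666 -0.0488  0.1401] min [ 0.5568 -0.0577  0.1209] max [ 0.5712 -0.0442  0.1559]
blue ((479.21343994140625, -235.49542236328125), (130.13088989257812, 198.95150756835938), 3.805685520172119)
orange ((497.2077331542969, -316.53656005859375), (126.95394134521484, 211.47787475585938), 1.3977952003479004)
tote ((687.5535278320312, 49.41229248046875), (270.8333740234375, 329.1556091308594), 5.487407207489014)
```

View pics/top_c.png

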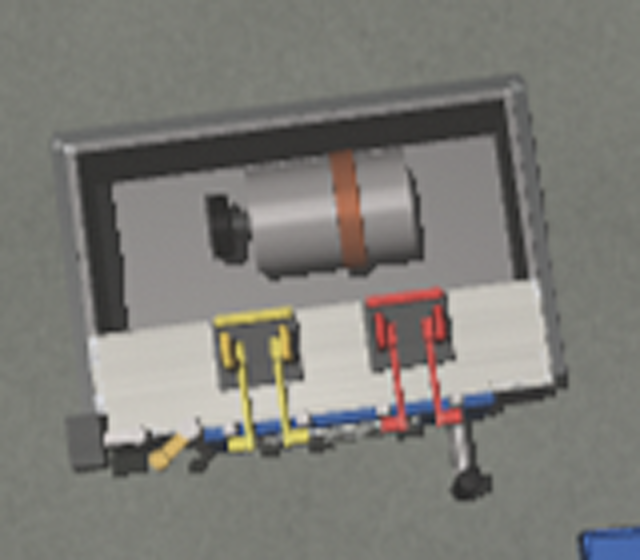

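The crop shows the red catch right of the yellow one, their tabs at crop (380,325)/(437,318) and (230,348)/(283,342), and the handle's top at crop (470,482). The tote's yaw is about 5.7°. I'll move over the capacitor.

Emit:
{"fn": "step_arm", "kwargs": {"steps": [9.3,0,0,0,0,0,0.1,9.3,0,0,0,0,0,0.1,9.3,2.38,-4.68,0,0,0,0,9.3,2.38,-4.68,0,0,0,0,9.3,2.38,-4.68,0,0,0,0,9.3,2.38,-4.68,0,0,0,0,9.3,2.38,-4.68,0,0,0,0,9.3,2.38,-4.68,0,0,0,0,9.3,2.38,-4.68,0,0,0,0,9.3,2.38,-4.68,0,0,0,0,9.3,2.38,-4.68,0,0,0,0,9.3,0,0,0,0,0,0], "squeeze": 20}}

```text
time_s: 1.6
tool_pos: [0.3342, -0.0821, 0.3027]
eef_rot: [-180.0, 0.0, 6.1]
wrist_force: [-0.2, 0.0, 0.3]
opening: 0.998
grasp_force: 0.0
```

```bash
cat >> h.py <<'E'
from scipy.spatial.transform import Rotation as Ro
def wrist(name):
    from bench import monitor,cams
    s=monitor.observe();f=cams.grab_frame("wrist")
    T=np.eye(4);T[:3,:3]=Ro.from_euler("xyz",s["eef_rot"],degrees=True).as_matrix();T[:3,3]=s["tool_pos"]
    f["T"]=T@f["mount"];np.savez(name+".npz",**f);cv2.imwrite(f"pics/{name}.png",f["color"][:,:,::-1]);return s,f
def go(x,y,z=None):
    from bench import monitor
    s=monitor.observe();R=Ro.from_euler("xyz",s["eef_rot"],degrees=True).as_matrix();p=s["tool_pos"]
    print("at",np.round(p,4),"rot",np.round(s["eef_rot"],2),"tool shift cm",np.round(100*R.T@(np.array([x,y,p[2] if z is None else z])-p),2))
E
python3 - <<'E'
from h import *
s,f=wrist("w1");print(np.round(f["mount"],3).tolist(),f["fx"]);go(.429,.1605,.1)
E
```

```text
[[-0.0, -0.966, -0.259, 0.072], [1.0, -0.001, 0.001, -0.0], [-0.001, -0.259, 0.966, -0.081], [0.0, 0.0, 0.0, 1.0]] 333.0990036742662
at [ 0.3339 -0.0836  0.3026] rot [-1.8e+02  1.0e-02  6.0e+00] tool shift cm [ 12.02 -23.28  20.26]
```

View pics/w1.png

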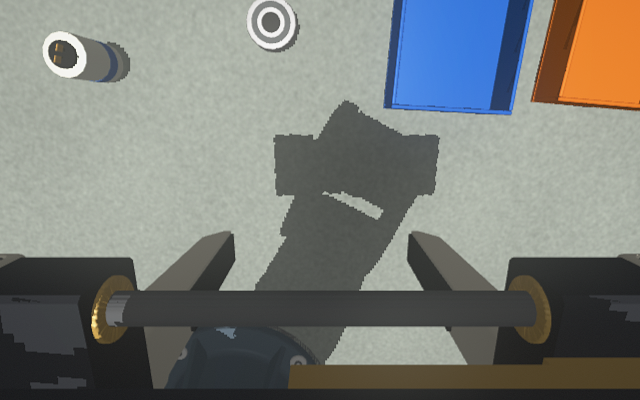

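The wrist picture shows the capacitor's white top ring at (66,54), the bearing at (271,22) and the blue bin's near corners at (386,107) and (512,113).

```bash
python3 - <<'E'
from h import *
f=load("w1.npz");P=pts(f);h=P[...,2]
print(ray(f,66,54,.06),ray(f,271,22,.02));B=np.zeros_like(h,bool);B[25:90,35:135]=1
st("cap",P,B&(h>.05));B[:]=0;B[:60,235:310]=1;st("bear",P,B&(h>.014));print(ray(f,386,107,.045),ray(f,512,113,.045))
E
```

```text
[0.42934096 0.15880674 0.06      ] [ 0.48353192 -0.01678915  0.02      ]
cap 1821 med [0.4293 0.1577 0.0591] min [0.4115 0.1423 0.0514] max [0.4468 0.1785 0.0671]
bear 2047 med [ 0.483  -0.0166  0.019 ] min [ 0.4614 -0.0386  0.0169] max [0.5026 0.006  0.0207]
[ 0.41467004 -0.13799791  0.045     ] [ 0.42217103 -0.26237117  0.045     ]
```

Emit:
{"fn": "step_arm", "kwargs": {"steps": [9.3,2.4,-4.66,0,0,0,0,9.3,2.4,-4.66,0,0,0,0,9.3,2.4,-4.66,0,0,0,0,9.3,2.4,-4.66,0,0,0,0,9.3,2.4,-4.66,0,0,0,0,9.3,0,0,3,0,0,0,9.3,0,0,3,0,0,0,9.3,0,0,0,0,0,0]}}

```text
time_s: 2.65
tool_pos: [0.4293, 0.1577, 0.2412]
eef_rot: [180.0, 0.2, 5.7]
wrist_force: [0.1, 0.2, -0.4]
opening: 1.0
grasp_force: 0.0
```

Emit:
{"fn": "step_arm", "kwargs": {"steps": [9.3,0,-0.1,3.5,0,0,0,9.3,0,-0.1,3.5,0,0,0,9.3,0,0,3.5,0,0,0,9.3,0,0,3.5,0,0,0,9.3,0,0,0,0,0,0,3,0,0,0,0,0,0,3,0,0,0,0,0,0,3,0,0,0,0,0,0,3,0,0,0,0,0,0,3,0,0,0,0,0,0,3,0,0,0,0,0,0,3,0,0,0,0,0,0]}}

```text
time_s: 4.15
tool_pos: [0.4294, 0.1613, 0.1028]
eef_rot: [-180.0, 0.0, 5.8]
wrist_force: [-0.9, 0.1, 1.9]
opening: 0.426
grasp_force: 20.0
```

Emit:
{"fn": "step_arm", "kwargs": {"steps": [3,0,0,-4,0,0,0,3,0,0,-4,0,0,0,3,0.14,4.56,-1,0,0,0,3,0.14,4.56,0,0,0,0,3,0.14,4.56,0,0,0,0,3,0.14,4.56,0,0,0,0,3,0.14,4.56,0,0,0,0,3,0.14,4.56,0,0,0,0,3,0.14,4.56,0,0,0,0,3,0.14,4.56,0,0,0,0,3,0,0,0,0,0,0]}}

```text
time_s: 5.52
tool_pos: [0.4773, -0.2029, 0.1925]
eef_rot: [180.0, -0.0, 5.6]
wrist_force: [0.2, 0.1, -1.4]
opening: 0.429
grasp_force: 20.0
```

Emit:
{"fn": "step_arm", "kwargs": {"steps": [3,0,0,3,0,0,0,3,0,0,3,0,0,0,3,0,0,1.7,0,0,0,3,0,0,0.6,0,0,0,3,0,0,0,0,0,0,4.6,0,0,0,0,0,0,5.5,0,0,0,0,0,0,6.3,0,0,0,0,0,0,6.3,0,0,0,0,0,0,6.3,0,0,-3,0,0,0,6.3,0,0,-5,0,0,0,6.3,0,0,-4,0,0,0]}}

```text
time_s: 7.02
tool_pos: [0.4773, -0.2006, 0.2315]
eef_rot: [180.0, -0.0, 5.8]
wrist_force: [0.4, 0.2, 0.4]
opening: 0.677
grasp_force: 0.0
```

```bash
python3 - <<'E'
from h import *
s,f=wrist("w2");P=pts(f);h=P[...,2]
m=(P[...,0]>.43)&(P[...,0]<.53)&(abs(P[...,1]+.201)<.05)&(h>.045)&(h<.09);st("cap in bin",P,m)
go(.4843,-.0172,.2)
E
```

```text
cap in bin 2070 med [ 0.4803 -0.2003  0.0633] min [ 0.4605 -0.218   0.0487] max [ 0.4969 -0.1829  0.0675]
at [ 0.4788 -0.2014  0.2361] rot [179.77  -0.34   5.78] tool shift cm [  2.38 -18.28   3.55]
```

Emit:
{"fn": "step_arm", "kwargs": {"steps": [9.3,0.6,-4.57,0,0,0,0,9.3,0.6,-4.57,0,0,0,0,9.3,0.6,-4.57,0,0,0,0,9.3,0.6,-4.57,0,0,0,0,9.3,0,0,4,0,0,0,9.3,0,0,4,0,0,0,9.3,0,0,3.5,0,0,0,9.3,0,0,0,0,0,0,9.3,0,0,0,0,0,0]}}

```text
time_s: 8.2
tool_pos: [0.4833, -0.0164, 0.1158]
eef_rot: [180.0, -0.1, 5.8]
wrist_force: [0.0, -0.3, 0.1]
opening: 1.0
grasp_force: 0.0
```

```bash
python3 - <<'E'
from h import *
go(.4838,-.0172,.088)
E
```

```text
at [ 0.4833 -0.0164  0.1158] rot [ 1.7999e+02 -6.0000e-02  5.7700e+00] tool shift cm [0.04 0.08 2.78]
```

Emit:
{"fn": "step_arm", "kwargs": {"steps": [9.3,0,0.08,1.5,0,0,0,9.3,0,0,1.1,0,0,0,9.3,0,0,0,0,0,0,4,0,0,0,0,0,0,4,0,0,0,0,0,0,4,0,0,0,0,0,0,4,0,0,0,0,0,0,4,0,0,0,0,0,0,4,0,0,0,0,0,0], "squeeze": 30}}

```text
time_s: 9.32
tool_pos: [0.4829, -0.0171, 0.0888]
eef_rot: [-180.0, 0.0, 5.8]
wrist_force: [0.1, 0.0, 1.6]
opening: 0.523
grasp_force: 30.0
```

Emit:
{"fn": "step_arm", "kwargs": {"steps": [4,0,0,-4,0,0,0,4,0,0,-4,0,0,0,4,-0.22,4.33,-3,0,0,0,4,-0.22,4.33,0,0,0,0,4,-0.22,4.33,0,0,0,0,4,-0.22,4.33,0,0,0,0,4,-0.22,4.33,0,0,0,0,4,-0.22,4.33,0,0,0,0,4,-0.22,4.33,0,0,0,0,4,-0.22,4.33,0,0,0,0,4,0,0,0,0,0,0,4,0,0,0,0,0,0]}}

```text
time_s: 10.82
tool_pos: [0.4999, -0.3629, 0.1982]
eef_rot: [-179.9, 0.1, 5.8]
wrist_force: [0.6, -0.2, -2.4]
opening: 0.522
grasp_force: 30.0
```

Emit:
{"fn": "step_arm", "kwargs": {"steps": [4,0,0,4,0,0,0,4,0,0,4,0,0,0,4,0,0,1.7,0,0,0,4,0,0,0.4,0,0,0,4,0,0,0,0,0,0,5.6,0,0,0,0,0,0,6.4,0,0,0,0,0,0,6.6,0,0,0,0,0,0,6.6,0,0,0,0,0,0,6.6,0,0,-4,0,0,0,6.6,0,0,-5,0,0,0,6.6,0,0,-5,0,0,0]}}

```text
time_s: 12.32
tool_pos: [0.5001, -0.3634, 0.2392]
eef_rot: [-180.0, 0.0, 5.8]
wrist_force: [0.5, 0.5, 0.2]
opening: 0.713
grasp_force: 0.0
```

```bash
python3 - <<'E'
from h import *
s,f=wrist("w3");P=pts(f);h=P[...,2]
m=(abs(P[...,0]-.5)<.05)&(abs(P[...,1]+.363)<.05)&(h>.014)&(h<.035);st("bearing in bin",P,m)
go(.56,.03,.33)
E
```

```text
bearing in bin 2247 med [ 0.5039 -0.3635  0.023 ] min [ 0.481  -0.3857  0.0201] max [ 0.5256 -0.3415  0.0246]
at [ 0.5017 -0.3647  0.2463] rot [179.63  -0.36   5.78] tool shift cm [  9.83 -38.63  -8.56]
```

Emit:
{"fn": "step_arm", "kwargs": {"steps": [6.6,1.2,-4.83,-1.1,0,0,0,6.6,1.2,-4.83,-1.1,0,0,0,6.6,1.2,-4.83,-1.1,0,0,0,6.6,1.2,-4.83,-1.1,0,0,0,6.6,1.2,-4.83,-1.1,0,0,0,6.6,1.2,-4.83,-1.1,0,0,0,6.6,1.2,-4.83,-1.1,0,0,0,6.6,1.2,-4.83,-1.1,0,0,0,6.6,0,0,0,0,0,0,6.6,0,0,0,0,0,0]}}

```text
time_s: 13.62
tool_pos: [0.5567, 0.0302, 0.3254]
eef_rot: [180.0, 0.0, 5.8]
wrist_force: [-0.3, -0.4, -0.6]
opening: 0.708
grasp_force: 0.0
```

```bash
python3 - <<'E'
from h import *
s,f=wrist("w4");P=pts(f);h=P[...,2];print(s["tool_pos"],s["eef_rot"])
for n,lo,hi in(("red",(0,150,50),(6,255,255)),("yel",(20,130,50),(33,255,255))):
    m=mask(f,lo,hi)&(h>.135)&(P[...,0]>.6)
    st(n,P,m);c,lab,sta,cen=cv2.connectedComponentsWithStats((mask(f,lo,hi)&(h>.145)&(h<.165)&(P[...,0]>.6)).astype(np.uint8))
    for i in range(1,c):
        if sta[i,4]>30:
            q=P[lab==i];print(n,sta[i],np.round(np.median(q,0),4),cv2.minAreaRect((q[:,:2]*1000).astype(np.float32)),np.round(ray(f,*cen[i],.152),4))
m=(f["color"].max(2)<70)&(h>.135)&(h<.165)&(P[...,0]>.53)&(P[...,0]<.6)&(P[...,1]<-.02);st("handle",P,m)
E
```

```text
[0.5566812  0.03023733 0.3253924 ] [1.79990260e+02 2.77591776e-02 5.79355861e+00]
red 411 med [ 0.6647 -0.0339  0.1508] min [ 0.6527 -0.0393  0.1493] max [0.6754 0.0036 0.1523]
red [372  51   8  31 196] [0.6627 0.0009 0.1508] ((662.1490478515625, 1.1352958679199219), (20.357858657836914, 5.451052188873291), 8.668235778808594) [0.6622 0.0011 0.152 ]
red [424  51  10  31 215] [ 0.6666 -0.0366  0.1507] ((666.0234985351562, -36.68098449707031), (20.401451110839844, 5.647854328155518), 6.580508232116699) [ 0.6661 -0.0362  0.152 ]
yel 460 med [0.6537 0.0653 0.1506] min [0.6421 0.0598 0.1488] max [0.665  0.1025 0.1523]
yel [286  51   9  32 245] [0.6557 0.0626 0.1506] ((655.708740234375, 62.768165588378906), (21.28209686279297, 5.843199729919434), 6.364346027374268) [0.6555 0.0625 0.152 ]
yel [233  52   9  32 215] [0.6515 0.0998 0.1506] ((651.3538208007812, 100.02738952636719), (20.9376220703125, 5.093496322631836), 5.905371189117432) [0.6514 0.0995 0.152 ]
handle 427 med [ 0.5665 -0.0511  0.1533] min [ 0.5587 -0.0598  0.1364] max [ 0.5727 -0.0458  0.1551]
```

View pics/w4.png

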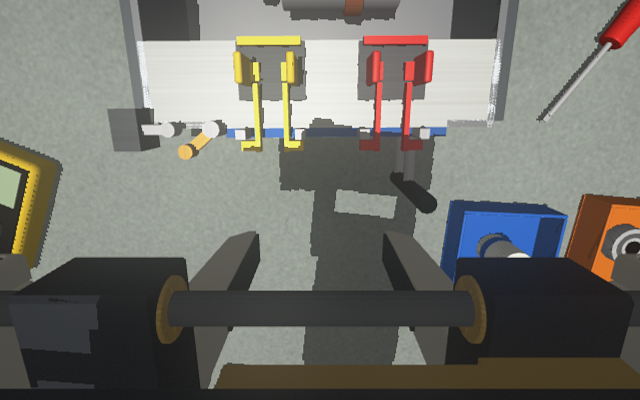

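The picture shows the red tabs at about (376,67) and (429,67), the yellow tabs at (238,67) and (291,67), and the handle at about (425,200). Both spares are in their bins. Next I go over the red catch.

Emit:
{"fn": "step_arm", "kwargs": {"steps": [6.6,3.4,1.95,0,0,0,-0.006,6.6,3.4,1.95,0,0,0,0,6.6,3.4,1.95,0,0,0,0,6.6,0,0,4,0,0,0,6.6,0,0,3,0,0,0,6.6,0,0,0,0,0,0,6.6,0,0,0,0,0,0], "squeeze": 15}}

```text
time_s: 14.55
tool_pos: [0.6648, -0.0177, 0.2571]
eef_rot: [180.0, -0.1, 6.1]
wrist_force: [-0.1, -0.1, 0.5]
opening: 0.71
grasp_force: 0.0
```

```bash
python3 - <<'E'
from h import *
go(.6642,-.0178,.207)
E
```

```text
at [ 0.6648 -0.0177  0.2571] rot [ 1.7998e+02 -9.0000e-02  6.0700e+00] tool shift cm [-0.07 -0.    5.01]
```

Emit:
{"fn": "step_arm", "kwargs": {"steps": [6.6,0,0,2.5,0,0,0,6.6,0,0,2.4,0,0,0,6.6,0,0,0,0,0,0,5,0,0,0,0,0,0,4,0,0,0,0,0,0,3,0,0,0,0,0,0,2.2,0,0,0,0,0,0,2.2,0,0,0,0,0,0,2.2,0,0,0,0,0,0,2.2,0,0,0,0,0,0,2.2,0,0,0,0,0,0]}}

```text
time_s: 15.92
tool_pos: [0.6649, -0.0178, 0.2079]
eef_rot: [179.9, -0.1, 6.1]
wrist_force: [-0.4, -4.7, 5.9]
opening: 0.256
grasp_force: 15.0
```

Emit:
{"fn": "step_arm", "kwargs": {"steps": [6.6,0,0,0,0,0,0,6.6,0,0,0,0,0,0,6.6,0,0,0,0,0,0,6.6,0,0,-2.5,0,0,0,6.6,0,0,-2.5,0,0,0,6.6,0,-3.3,0,0,0,0,6.6,0,-3.3,0,0,0,0,6.6,-0.1,-3.3,0,0,0,0,6.6,0,0,0,0,0,0,6.6,0,0,0,0,0,0]}}

```text
time_s: 17.18
tool_pos: [0.6529, 0.0809, 0.2566]
eef_rot: [180.0, 0.0, 6.1]
wrist_force: [0.3, -0.8, -1.0]
opening: 0.71
grasp_force: 0.0
```

```bash
python3 - <<'E'
from h import *
go(.6535,.0812,.208)
E
```

```text
at [0.6529 0.0809 0.2566] rot [1.7999e+02 1.0000e-02 6.1300e+00] tool shift cm [ 0.06 -0.02  4.86]
```

Squeeze yellow, release, then back off to a viewing place.

Emit:
{"fn": "step_arm", "kwargs": {"steps": [6.6,0.05,0,2.5,0,0,0,6.6,0,0,2.4,0,0,0,6.6,0,0,0,0,0,0,5,0,0,0,0,0,0,4,0,0,0,0,0,0,3,0,0,0,0,0,0,2.2,0,0,0,0,0,0,2.2,0,0,0,0,0,0,2.2,0,0,0,0,0,0,2.2,0,0,0,0,0,0,2.2,0,0,0,0,0,0]}}

```text
time_s: 18.55
tool_pos: [0.6537, 0.0815, 0.2087]
eef_rot: [180.0, -0.1, 6.1]
wrist_force: [-1.4, -1.3, 5.8]
opening: 0.254
grasp_force: 15.0
```

Emit:
{"fn": "step_arm", "kwargs": {"steps": [6.6,0,0,0,0,0,0,6.6,0,0,0,0,0,0,6.6,0,0,0,0,0,0,6.6,0,0,-3,0,0,0,6.6,-2,1,-4,0,0,0,6.6,-3.5,2,-4,0,0,0,6.6,-3.5,2,0,0,0,0,6.6,0,0,0,0,0,0,6.6,0,0,0,0,0,0]}}

```text
time_s: 19.68
tool_pos: [0.5696, 0.0223, 0.3178]
eef_rot: [-180.0, -0.0, 6.1]
wrist_force: [0.6, 0.1, -0.3]
opening: 0.711
grasp_force: 0.0
```

```bash
python3 - <<'E'
from h import *
s,f=wrist("w5");P=pts(f);h=P[...,2];print(s["tool_pos"],s["eef_rot"])
for n,lo,hi in(("red",(0,150,50),(6,255,255)),("yel",(20,130,50),(33,255,255))):
    c,lab,sta,cen=cv2.connectedComponentsWithStats((mask(f,lo,hi)&(h>.145)&(h<.165)&(P[...,0]>.6)).astype(np.uint8))
    for i in range(1,c):
        if sta[i,4]>30: print(n,np.round(ray(f,*cen[i],.152),4))
m=(f["color"].max(2)<70)&(h>.148)&(h<.165)&(P[...,0]>.53)&(P[...,0]<.6)&(P[...,1]<-.02);st("handle top",P,m)
yaw=np.deg2rad(6.17);ex=np.array([np.cos(yaw),np.sin(yaw)]);ey=np.array([-ex[1],ex[0]])
H=np.array([.5660,-.0535]);hinge=H+.058*ex+.175*ey;print("hinge",hinge,"r",np.hypot(.058,.175))
E
```

```text
[0.56960219 0.02229479 0.31775364] [-1.79995101e+02 -1.94668700e-02  6.10938652e+00]
red [ 0.6631 -0.0089  0.152 ]
red [ 0.6654 -0.0264  0.152 ]
yel [0.6525 0.0896 0.152 ]
yel [0.6545 0.0721 0.152 ]
handle top 327 med [ 0.5659 -0.0526  0.1537] min [ 0.5587 -0.06    0.1492] max [ 0.5725 -0.0461  0.1552]
hinge [0.60485524 0.12672006] r 0.18436105879496353
```

All four tabs are in: the tab centres are now 17.6 mm apart, so the outer faces are about 24 mm apart. The last joint could not follow the gate through 90° at this yaw, so I turn the tool half a turn first.

Emit:
{"fn": "step_arm", "kwargs": {"steps": [5,0,0,0,0,0,-0.1745,5,0,0,0,0,0,-0.1745,5,0,0,0,0,0,-0.1745,5,0,0,0,0,0,-0.1745,5,0,0,0,0,0,-0.1745,5,0,0,0,0,0,-0.1745,5,0,0,0,0,0,-0.1745,5,0,0,0,0,0,-0.1745,5,0,0,0,0,0,-0.1745,5,0,0,0,0,0,-0.1745,5,0,0,0,0,0,-0.1745,5,0,0,0,0,0,-0.1745]}}

```text
time_s: 21.22
tool_pos: [0.5698, 0.0227, 0.3172]
eef_rot: [-180.0, -0.0, 126.5]
wrist_force: [0.3, 0.0, 0.5]
opening: 0.537
grasp_force: 0.0
```

Emit:
{"fn": "step_arm", "kwargs": {"steps": [5,0,0,0,0,0,-0.1745,5,0,0,0,0,0,-0.1745,5,0,0,0,0,0,-0.1745,5,0,0,0,0,0,-0.1745,5,0,0,0,0,0,-0.1745,5,0,0,0,0,0,-0.1745,5,0,0,0,0,0,0,5,0,0,0,0,0,0]}}

```text
time_s: 22.22
tool_pos: [0.5695, 0.0224, 0.3174]
eef_rot: [180.0, -0.0, -174.1]
wrist_force: [0.5, -0.8, 0.8]
opening: 0.534
grasp_force: 0.0
```

```bash
python3 - <<'E'
from h import *
go(.5657,-.0530,.204)
from bench import monitor;print(monitor.observe()["joints"])
E
```

```text
at [0.5695 0.0224 0.3174] rot [ 1.7999e+02 -2.0000e-02 -1.7411e+02] tool shift cm [ 1.15 -7.47 11.34]
[-2.42509305e+00  2.13476017e+01  9.06439707e+01  2.97793043e-03
  6.80300144e+01 -9.83137083e+01]
```

Emit:
{"fn": "step_arm", "kwargs": {"steps": [5,0.57,-3.73,0,0,0,0,5,0.57,-3.73,0,0,0,0,5,0,0,3,0,0,0,5,0,0,3,0,0,0,5,0,0,0,0,0,0,5,0,0,2.6,0,0,0,5,0,0,2.6,0,0,0,5,0,0,0,0,0,0]}}

```text
time_s: 23.22
tool_pos: [0.5657, -0.0531, 0.2056]
eef_rot: [180.0, -0.1, -174.0]
wrist_force: [-0.5, 0.0, 0.5]
opening: 0.539
grasp_force: 0.0
```

```bash
python3 - <<'E'
from h import *
go(.5657,-.0530,.204)
E
```

```text
at [ 0.5657 -0.0531  0.2056] rot [ 1.7997e+02 -9.0000e-02 -1.7397e+02] tool shift cm [-0.    0.01  0.16]
```

Emit:
{"fn": "step_arm", "kwargs": {"steps": [1,0,0,0,0,0,0,1,0,0,0,0,0,0,1,0,0,0,0,0,0,1,0,0,0,0,0,0,1,0,0,0,0,0,0], "squeeze": 40}}

```text
time_s: 23.85
tool_pos: [0.5659, -0.0536, 0.2061]
eef_rot: [-180.0, 0.0, -173.9]
wrist_force: [0.1, -4.4, 3.6]
opening: 0.164
grasp_force: 40.0
```

The bar is gripped. Now I follow the gate's arc at 0.1 rad per row.

Emit:
{"fn": "step_arm", "kwargs": {"steps": [1,1.72,0.67,0,0,0,0.1,1,1.72,0.67,0,0,0,0.1,1,1.72,0.67,0,0,0,0.1,1,0,0,0,0,0,0]}}

```text
time_s: 24.35
tool_pos: [0.5133, -0.0339, 0.2061]
eef_rot: [-179.9, -0.0, 168.8]
wrist_force: [-2.6, -8.5, 3.8]
opening: 0.166
grasp_force: 40.0
```

```bash
cat >> h.py <<'E'
def gate(opening):
    from bench import monitor
    s=monitor.observe();hg=np.array([.60485,.12672]);y=np.deg2rad(6.17)
    v=s["tool_pos"][:2]-hg;a0=np.arctan2(-.175,-.058)+y
    print("angle",((a0-np.arctan2(v[1],v[0])+np.pi)%(2*np.pi)-np.pi),"r",np.hypot(*v),"F",s["wrist_force"],"M",s["torque"],s["eef_rot"],s["tool_pos"],s["joints"][5],s["opening"])
    a=a0-opening;go(*(hg+.18436*np.array([np.cos(a),np.sin(a)])),.206)
E
python3 -c "
from h import *
gate(.5)"
```

```text
angle 0.3055517329236843 r 0.18488276033501658 F [-2.6457367  -8.50034664  3.79875264] M [-1.52240388  0.39627968 -0.08864983] [-1.79914404e+02 -1.90002651e-02  1.68841300e+02] [ 0.51332253 -0.03391735  0.20612167] -87.70777536622155 0.1660530073987832
at [ 0.5133 -0.0339  0.2061] rot [-1.7991e+02 -2.0000e-02  1.6884e+02] tool shift cm [3.25 1.51 0.01]
```

Emit:
{"fn": "step_arm", "kwargs": {"steps": [1,1.72,0.65,0,0,0,0.1,1,1.72,0.65,0,0,0,0.1,1,1.72,0.66,0,0,0,0.1,1,1.72,0.66,0,0,0,0.1,1,1.72,0.66,0,0,0,0.1,1,0,0,0,0,0,0]}}

```text
time_s: 25.1
tool_pos: [0.4468, 0.0297, 0.2061]
eef_rot: [-179.9, -0.1, 140.2]
wrist_force: [-8.1, 0.1, 12.0]
opening: 0.167
grasp_force: 40.0
```

```bash
python3 -c "
from h import *
gate(1.2)"
```

```text
angle 0.8079486493789245 r 0.18544916917788362 F [-8.12858164  0.11516336 12.00487744] M [-0.03417304  1.32960271 -0.17285937] [-1.79923198e+02 -1.10521443e-01  1.40189287e+02] [0.44679844 0.02970918 0.20608817] -52.35470139590819 0.16738280645439654
at [0.4468 0.0297 0.2061] rot [-1.7992e+02 -1.1000e-01  1.4019e+02] tool shift cm [6.19 3.68 0.02]
```

Emit:
{"fn": "step_arm", "kwargs": {"steps": [1,1.72,0.67,0,0,0,0.1,1,1.72,0.67,0,0,0,0.1,1,1.72,0.67,0,0,0,0.1,1,1.72,0.67,0,0,0,0.1,1,1.72,0.67,0,0,0,0.1,1,1.72,0.67,0,0,0,0.1,1,1.72,0.67,0,0,0,0.1,1,0,0,0,0,0,0]}}

```text
time_s: 26.1
tool_pos: [0.4213, 0.1539, 0.206]
eef_rot: [-179.9, -0.0, 100.1]
wrist_force: [-9.1, -2.0, 13.2]
opening: 0.162
grasp_force: 40.0
```

```bash
python3 -c "
from h import *
gate(1.58)"
```

```text
angle 1.5055168667561958 r 0.18555570838795343 F [-9.09181805 -1.98320559 13.19523801] M [-0.36514643  1.20729071 -0.20880008] [-1.79854840e+02 -1.75716159e-02  1.00106468e+02] [0.4212974  0.15391123 0.20599942] 3.974644557844993 0.1617015923528572
at [0.4213 0.1539 0.206 ] rot [-1.7985e+02 -2.0000e-02  1.0011e+02] tool shift cm [ 1.25  0.6  -0.  ]
```

Emit:
{"fn": "step_arm", "kwargs": {"steps": [1,1.28,0.5,0,0,0,0.07,1,0,0,0,0,0,0,1,0,0,0,0,0,0,1,0,0,0,0,0,0]}}

```text
time_s: 26.6
tool_pos: [0.4237, 0.1666, 0.206]
eef_rot: [-179.8, -0.0, 96.1]
wrist_force: [-9.3, -1.6, 12.5]
opening: 0.165
grasp_force: 40.0
```

```bash
python3 - <<'E'
from h import *
from bench import cams
gate(1.58)
a=cams.grab_frame("scene");b=cams.grab_frame("top")
np.savez("top9.npz",**b)
cv2.imwrite("pics/end.png",np.hstack([cv2.resize(a["color"][120:320,180:440,::-1],(400,308)),cv2.resize(b["color"][100:300,240:500,::-1],(400,308))]))
E
```

```text
angle 1.5750683719271148 r 0.18543427977444818 F [-9.25746311 -1.60577203 12.50268857] M [-0.29557216  1.41896677 -0.18953133] [-1.79818402e+02 -6.84348199e-03  9.61062045e+01] [0.42374943 0.16657546 0.20599625] 9.443673977957816 0.16492085326524084
at [0.4237 0.1666 0.206 ] rot [-1.7982e+02 -1.0000e-02  9.6110e+01] tool shift cm [ 0.05  0.13 -0.  ]
```

View pics/end.png

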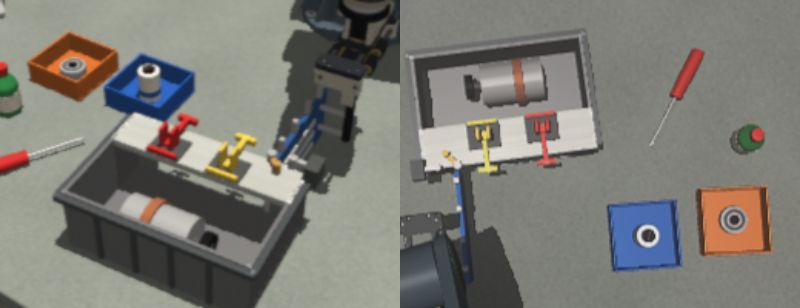

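The gate stands square to the tote's front, seen at (463,215) in the right-hand panel, and the fingers hold its handle. The capacitor is in the blue bin at (648,236), the bearing in the orange bin at (734,220), and all the tabs are squeezed in.

```bash
python3 -c "
from bench import robot
print(robot.sign_off())"
```

```text
the job is handed in; nothing more can be done
None
```

The job is done and handed in: the capacitor is in the blue bin, the bearing is in the orange bin, and both catches are squeezed in, red then yellow. The gate is held open at about 1.57 rad with the fingers still on its handle, and the clock stood at about 27 s of the 72 s allowed.

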